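# Third hand for a cupboard hinge

### The arm

A 6-joint arm with a two-finger parallel gripper is mounted at the origin on a cart in front of the work surface, level with it; the furniture and walls round the work are solid. World frame = base frame: x ahead of the robot, y to its left, z up, the work surface at z = 0. Lengths are in m, angles in rad, forces in N, time in s.
With the tool pointing down it reaches from about 0.375 to 0.9 m from the base axis. Payload 3.1 kg.
Tool frame: the origin (TCP) lies midway between the tips of the shut fingers; the grasp point (between the pads) lies 19 mm behind it; z points along the fingers, y is the direction in which the jaws open and shut (so a half turn about z gives the same grasp; the last joint's range is limited). The gripper opens to 85 mm and grips with 20 to 120 N. Pads are 22 mm wide; open, the fingers measure 114 mm over their backs; the gripper's body (76 mm by 85 mm) begins 54 mm behind the grasp point. The pads swing forward as they close: fully open they stand 13 mm farther back than shut.
Start: joints at [-1.403, 0.527, 1.433, -0, 1.181, -0.178], TCP at [0.212, -0.588, 0.203] pointing down, gripper open.
Joint ranges: [-3.08, 3.08], [-0.75, 2.2], [0.22, 2.44], [-1.43, 4.57], [0, 2.65], [-2.85, 2.85]. Speed limits (rad/s): [2.79, 2.79, 3.14, 3.14, 3.14, 3.14].

### API

Orientations are given as a unit quaternion [x, y, z, w].
In Python, from station import manip gives the robot as it stands. The module is installed in compiled form; this text tells all that it offers.
- The arm moves only by the tool drive_tool, never from a script. Its argument "deltas" is one flat list of numbers, 4 for each row, row after row: the shift along the tool's x, y, z in cm, then the turn about the tool's z in degrees. A call has 1 to 12 rows; each row is the pose to reach, as a shift and turn from the pose measured when the call began, along the tool's axes at that moment; what a row does not reach only later rows make up. A row lasts 1/10 s, in which the tool goes at most 50 mm and 8.59 degrees, less where a joint would pass 70% of its speed; a pose out of reach is approached as far as the arm can. A call with a gripper value outside its range is refused whole. "hand" is the finger opening in cm, from 0 to 8.54, set as the call begins (left out, the last holds). The fingers move at their own pace and stop on an object; "squeeze" is the grip in N (left out, the last holds). Time passes only in rows, so rows that repeat a pose let the fingers close. It gives the time, the measured TCP pose, the force and the opening at its end, in the units of the state.
- manip.sense(): the state, without advancing time (a new reading comes with each control period).
- manip.snapshot(name): name is "scene" or "top" or "wrist"; returns a dict with "frame" (480x640x3 uint8, red, green, blue), "depth" (480x640 float32, m along the optical axis (not along the pixel's ray), 0 where there is no reading), "fx", "fy", "cx", "cy" (pixels), "R" (3x3) and "t" (3): a world point X has camera coordinates R X + t. Camera axes: x right, y down, z forward; pixel columns grow to the right and rows downward; lengths in m; the calibration is good to about 2 mm. The wrist camera is an equidistant fisheye: a pixel r from the principal point sees the ray r / f radians off the axis. A picture is of the moment at which its call begins.
- manip.sign_off(): hands the job in, once; it reports no verdict.
The state is a dict: "t": time; "q": joint angles; "qd": joint speeds; "tau": joint torques, N m; "tcp_pos": TCP position; "tool_rot": TCP orientation; "force": force on the tool from outside, world axes, zero at the start; "ft_torque": the same for the moment, N m; "finger_gap": opening from 0.0 (shut) to 1.0 (fully open).
Only numpy, scipy, OpenCV 4.12 (cv2) and the standard library are available. Lean on these libraries where they do the work, as an engineer would, in place of code of your own. Each camera call takes 0.05 s, during which the arm holds its last target.

### The job

A small cupboard door lies face down on the worktop with one of its two hinges already screwed on. Pick up the loose hinge, seat its cup fully home in the empty bore, the same way round as the fitted one, with the flange flat on the door and both screw holes over the drilled pilot holes. Then press it straight down with a steady push of about 12 N for me to drive the screws: keep the push on for three seconds or more and finish while still gripping and pressing the hinge, without ramming it, shifting the door or disturbing the other things.

Things in the scene. Friction and masses are not known exactly. Their poses are not given: they have to be found in the camera images.
- hinge: Loose concealed cupboard hinge of plain steel, closed and rigid, about 90 g, standing on its cup with the arm straight up. Origin: centre of the cup's underside; z up. Cup 35 mm across, 11.5 mm deep, lower edge bevelled 3 mm; above it a flange 2.5 mm thick: rim 41 mm across, wings to +y and -y (66 mm over both, 17 mm in x, centred at x = +9.5 mm). Seated rightly, its axes are parallel to the door's.
- hinge_top (a point): Middle of the top end of the loose hinge's arm, 80 mm above the hinge's origin and 4 mm to its -x side. The arm is an upright channel, 18 mm wide (y), 13 mm (x), from 20 to 80 mm above the origin; gripped from above on its front and back faces (across the 13 mm) it leaves both screw holes, at its sides, free for a screwdriver. Axes as hinge.
- hinge_flange (a point): Centre of the hinge's flange underside, 11.5 mm above the hinge's origin; lies at bore when seated. Axes as hinge.
- screwhole_left (a point): Screw hole (5 mm) in the hinge's +y wing, at its underside: x = +9.5, y = +22.5 mm from hinge_flange.
- screwhole_right (a point): Screw hole (5 mm) in the hinge's -y wing: x = +9.5, y = -22.5 mm from hinge_flange.
- door: Wooden cupboard door lying face down, 220 (x) by 360 (y) by 19 mm, 1.4 kg, loose. Origin: centre of its underside; z up; the hinged long edge is its -x side, roughly facing the robot. A recessed panel in the middle (11 mm high) carries a loose pen. An equal hinge is already screwed on at x = -86, y = -100 mm; its arm reaches 87.5 mm above the worktop.
- bore (a point): Centre of the mouth of the empty bore in the door's back (19 mm above the worktop): 37 mm across, 13 mm deep, 24 mm in from the hinged edge, at x = -86, y = +100 mm of the door. Axes as door.
- pilot_left (a point): Pilot hole (3 mm dark dot) in the door's back at x = +9.5, y = +22.5 mm from bore.
- pilot_right (a point): Pilot hole (3 mm dark dot) in the door's back at x = +9.5, y = -22.5 mm from bore.
- screw_dish: White saucer with screws, 70 mm across, 14 mm high; leave alone. It stands on one side of the door, the loose hinge on the other; either may be on the left. Origin: centre of its underside.
- pen: Slim white pen, 145 mm long, lying on the recessed panel of the door; leave alone. Origin: under its middle.
- mug: White mug, 88 mm across (125 mm with its handle) and 95 mm high, at the back right; leave alone. Origin: centre of its underside.
Not all that is in view belongs to the job. Leave any blue look-alike of the hinge alone.

How it is judged:
On the way, in this order (a step that is already met when the one before it is completed fails the run):
1. the hinge is lifted off the worktop in the gripper (height (world z) of hinge above 0.025 m and contact force between the fingers and hinge above 2 N and contact force between hinge and door below 0.1 N), for 0.2 s.
2. the hinge is seated in the empty bore, flat and square, and pressed with 6 to 18 N for two seconds without a break (z of hinge_flange in the frame of bore between -0.0015 and 0.0015 m and horizontal distance between hinge_flange and bore below 0.0025 m and angle between the z axis of hinge and the z axis of door, either way round below 0.04 rad and horizontal distance between screwhole_left and pilot_left below 0.003 m and horizontal distance between screwhole_right and pilot_right below 0.003 m and contact force between hinge and door between 6 and 18 N and contact force between the fingers and hinge above 2 N), for 2 s.
At the end, for the whole second after the job is handed in: Gripper still holding the hinge: flange within 1.5 mm of the door's back and 2.5 mm of the bore's centre, flat within 0.04 rad, both screw holes within 3 mm of their pilot holes, pressed on the door with 6 to 18 N; the door moved less than 10 mm (all of step 2 and distance of door from where it was at the start of the episode below 0.01 m and linear speed of hinge below 0.01 m/s); the arm keeps its last pose, push and grip.
It fails at once if the hinge is rammed on the door (over 45 N) (contact force between hinge and door above 45 N).
It fails at once if the door is shifted by more than 10 mm (distance of door from where it was at the start of the episode above 0.01 m).
It fails at once if one of the other things is moved by more than 20 mm (distance of any of screw_dish, pen, mug from where it was at the start of the episode above 0.02 m).
It also fails if it takes over 51 s, if anything falls off the work surface, if the arm or the gripper's body presses on something with over 40 N, if the wrist force passes 120 N, or if a joint passes its speed limit or range.

## Working session

There is one attempt and no reset: what is moved stays moved. The work goes in short steps, Python scripts to look and compute and a tool call to move; the robot and the scene stay as the last step left them, time stands still between calls to the robot, and variables do not carry over. Pictures are saved under pics/ and viewed, and the job is handed in when it is done.

Besides the shell and the picture viewer there is one more tool, called after "Request:" as name(argument=value, ...), one argument or row to a line, values as JSON. drive_tool: Moves the arm, as the interface text tells. Its arguments: {"type":"object","properties":{"deltas":{"type":"array"},"hand":{"type":"number"},"squeeze":{"type":"number"}},"required":["deltas"]}

```bash
mkdir -p pics; cat > h.py <<'E'
import numpy as np, cv2
from station import manip
def snap(n,f):
    s=manip.snapshot(n); cv2.imwrite(f'pics/{f}.png',cv2.cvtColor(s['frame'],cv2.COLOR_RGB2BGR)); np.savez(f'pics/{f}.npz',**s); return s
def ray(s,u,v):
    x=(u-s['cx'])/s['fx'];y=(v-s['cy'])/s['fy']
    return np.array([x,y,1.])
def onplane(s,u,v,z):
    R=np.array(s['R']);t=np.array(s['t']);o=-R.T@t;d=R.T@ray(s,u,v);return o+d*(z-o[2])/d[2]
def fray(s,u,v):
    a=(u-s['cx'])/s['fx'];b=(v-s['cy'])/s['fy'];r=np.hypot(a,b)
    k=np.sin(r)/r if r>1e-9 else 1
    return np.array([a*k,b*k,np.cos(r)])
def fonplane(s,u,v,z):
    R=np.array(s['R']);t=np.array(s['t']);o=-R.T@t;d=R.T@fray(s,u,v);return o+d*(z-o[2])/d[2]
def proj(s,X):
    c=np.array(s['R'])@X+np.array(s['t']);return c[0]/c[2]*s['fx']+s['cx'],c[1]/c[2]*s['fy']+s['cy']
def fproj(s,X):
    c=np.array(s['R'])@X+np.array(s['t']);th=np.arctan2(np.hypot(c[0],c[1]),c[2]);k=th/np.hypot(c[0],c[1])
    return c[0]*k*s['fx']+s['cx'],c[1]*k*s['fy']+s['cy']
E
python3 - <<'E'
from h import *
for n in('scene','top','wrist'):
    s=snap(n,n+'0'); print(n,s['fx'],s['cx'],s['cy'],(-np.array(s['R']).T@np.array(s['t'])).round(3),np.array(s['R']).round(2).tolist())
print(manip.sense())
E
```

```text
scene 474.3820398204159 317.6001048287206 240.4094500695674 [0.154 0.62  0.599] [[-0.88, -0.48, 0.01], [-0.27, 0.46, -0.85], [0.4, -0.75, -0.53]]
top 438.4845082432682 308.7205240375059 240.49536983510853 [ 0.453 -0.118  1.074] [[-0.03, -1.0, -0.01], [-1.0, 0.03, -0.09], [0.09, 0.01, -1.0]]
wrist 371.64829954431775 315.19260427788566 237.62021694496454 [ 0.289 -0.559  0.373] [[0.34, -0.94, -0.0], [-0.89, -0.32, 0.32], [-0.3, -0.11, -0.95]]
{'t': 0.15, 'q': array([-1.40249446e+00,  5.28229678e-01,  1.43360192e+00, -9.30721831e-06,
        1.18140757e+00, -1.78524880e-01]), 'qd': array([-0.00249591, -0.00385018, -0.00297036, -0.0010032 ,  0.00045541,
       -0.00164823]), 'tau': array([ 1.51094915e-03, -4.42743623e+01, -1.78275990e+01, -1.37598354e-04,
        5.61020948e-03, -3.93720001e-06]), 'tcp_pos': array([ 0.21235668, -0.58718839,  0.20207449]), 'tool_rot': array([ 9.85000905e-01,  1.72547211e-01, -9.56605852e-08, -8.23269823e-04]), 'force': array([ 0.56724831,  0.16130004, -0.58497503]), 'ft_torque': array([ 0.00688011,  0.01728938, -0.0097896 ]), 'finger_gap': 1.002081918078941}
```

View pics/top0.png

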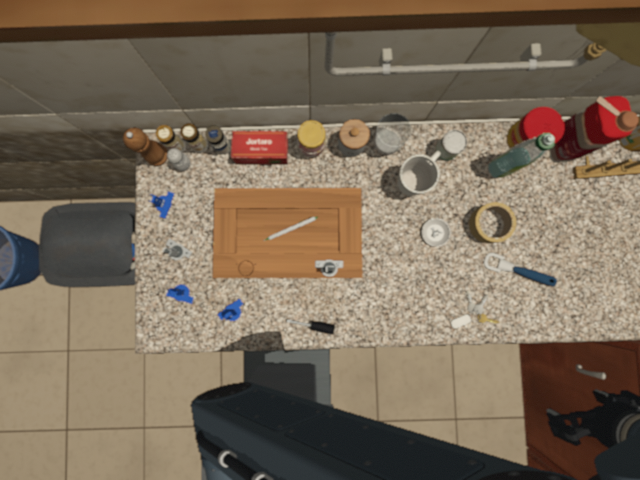

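View pics/scene0.png

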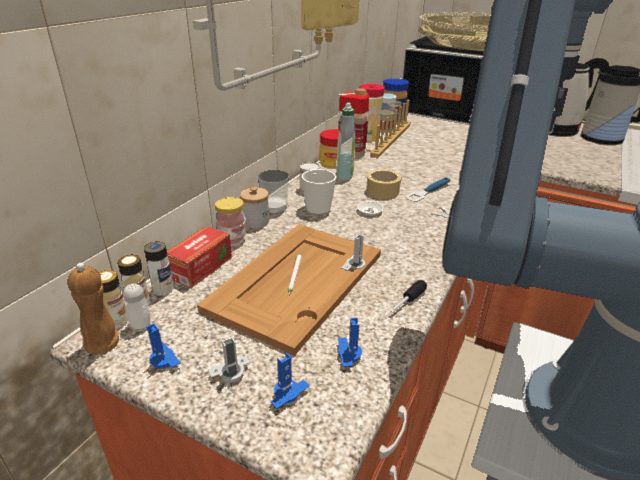

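View pics/wrist0.png

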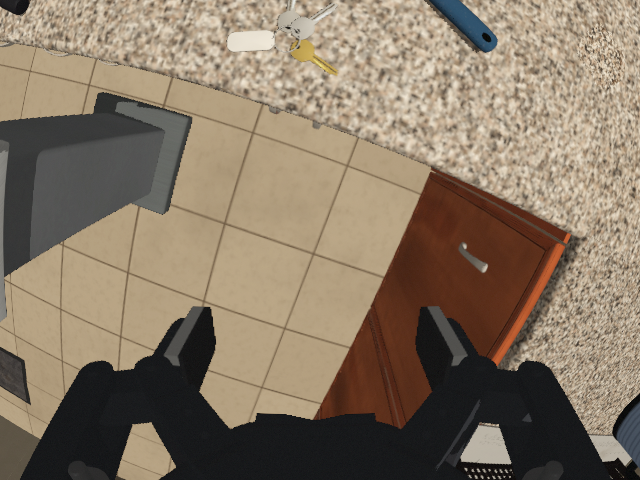

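The steel hinge stands at top (177,252) / scene (230,360). Three blue look-alikes stand at top (162,205), (180,294) and (231,311). The fitted hinge is at (329,267) and the empty bore at (246,268). I choose the grey one and check it in a close crop.

```bash
python3 - <<'E'
import cv2,numpy as np
a=cv2.imread('pics/top0.png')[180:330,135:275]; a=cv2.resize(a,None,fx=4,fy=4,interpolation=cv2.INTER_CUBIC)
b=cv2.imread('pics/scene0.png')[320:400,190:270]; b=cv2.resize(b,(240,240),interpolation=cv2.INTER_CUBIC)
c=np.zeros((600,800,3),np.uint8);c[:,:560]=a;c[:240,560:]=b
d=cv2.imread('pics/scene0.png')[220:290,330:400]; c[240:480,560:]=cv2.resize(d,(240,240),interpolation=cv2.INTER_CUBIC)
cv2.imwrite('pics/crop0.png',c)
from h import *
s=np.load('pics/top0.npz')
for n,u,v,z in [('hingetop',177,252,.08),('hinge flange',177,252,.014),('bore',246,268,.019),('fit',329,267,.019),('TL',214,189,.019),('TR',361,189,.019),('BR',361,277,.019),('BL',214,277,.019)]: print(n,onplane(s,u,v,z).round(4), s['depth'][v,u])
E
```

```text
hingetop [0.5219 0.1878 0.08  ] 1.0421802
hinge flange [0.5265 0.2082 0.014 ] 1.0421802
bore [0.4827 0.0405 0.019 ] 1.0628505
fit [ 0.4793 -0.159   0.019 ] 0.98848736
TL [0.6777 0.1155 0.019 ] 1.0703876
TR [ 0.6667 -0.2432  0.019 ] 1.0853302
BR [ 0.4531 -0.2348  0.019 ] 1.0522711
BL [0.4633 0.1177 0.019 ] 0.0
```

View pics/crop0.png

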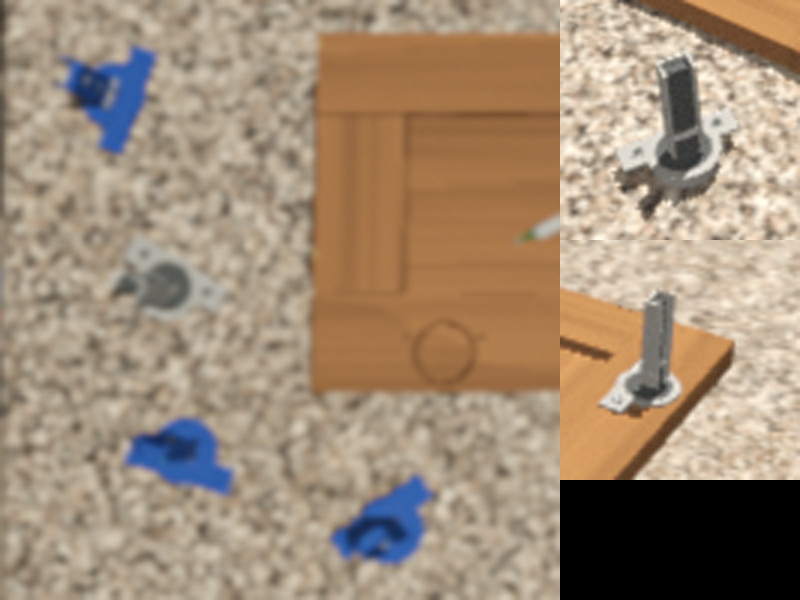

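The grey one is it: bare steel, wings with screw holes, +x roughly up and to the right in the image (yaw about -30°). First I move over the bore to measure the door with the wrist camera.

Request:
drive_tool(
  deltas=[4,-4.2,0,-6,8,-8.4,0,-12,12,-12.6,0,-18,16,-17,0,-25,20,-21.3,0,-31,24,-25.5,0,-37,28,-30,0,-43,32,-34,0,-49,36,-38.5,0,-55,40,-42.7,0,-61,44,-47,0,-66,46.8,-50,0,-68],
  hand=8.54,
)

```text
t: 1.35
tcp_pos: [0.4494, -0.0344, 0.203]
tool_rot: [0.719, 0.695, 0.001, -0.001]
force: [1.6, -0.5, -0.3]
finger_gap: 0.995
```

Request:
drive_tool(
  deltas=[4,1.5,0,0,7.5,2.8,0,0,7.5,2.8,0,0,7.5,2.8,0,0,7.5,2.8,0,0],
)

```text
t: 1.85
tcp_pos: [0.4794, 0.0389, 0.2029]
tool_rot: [0.72, 0.694, 0.0, -0.001]
force: [-0.6, -0.6, -0.3]
finger_gap: 0.996
```

```bash
python3 - <<'E'
from h import *
s=snap('wrist','w1');st=manip.sense();print(st['t'],st['tcp_pos'],st['tool_rot'],st['qd'].round(3))
s=snap('top','t1')
E
```

```text
1.9 [0.47946673 0.03858855 0.20293889] [ 7.19879272e-01  6.94098901e-01  1.53405271e-04 -7.25730659e-04] [-0.011 -0.003 -0.003  0.003  0.     0.001]
```

View pics/w1.png

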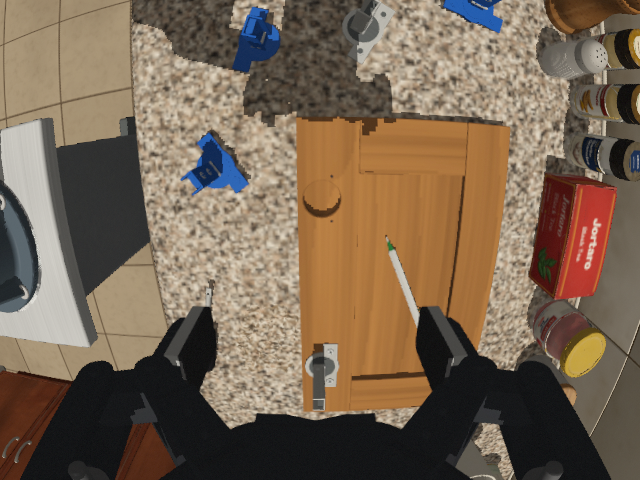

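The wrist view shows the bore at (322,199), pilot dots near (332,176) and (331,221), the steel hinge at (365,25) and the fitted hinge at (322,365). Now I measure these at sub-pixel level.

```bash
python3 - <<'E'
from h import *
s=np.load('pics/w1.npz'); im=cv2.imread('pics/w1.png')
c=cv2.resize(im[160:240,280:380],None,fx=8,fy=7.5*8/7.5,interpolation=cv2.INTER_CUBIC)[:600]; 
cv2.imwrite('pics/c1.png',c)
E
```

```text
(no output)
```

View pics/c1.png

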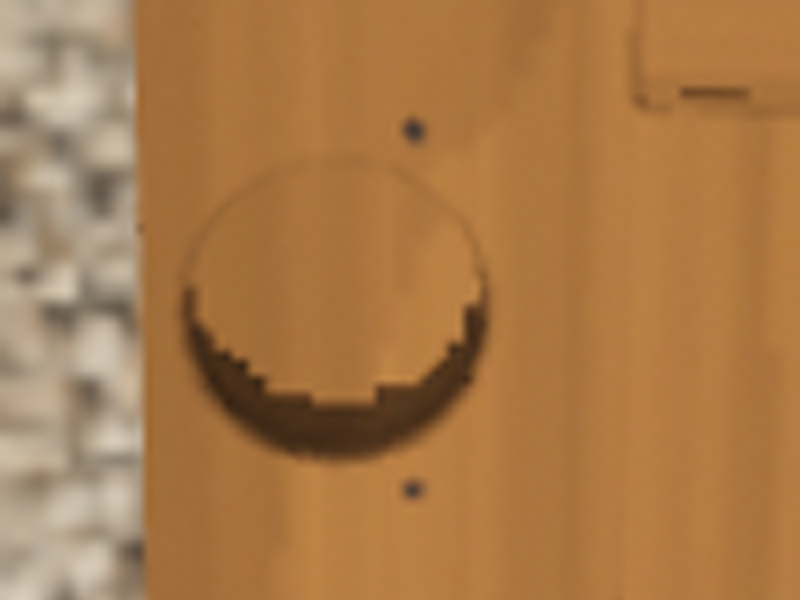

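The crop shows pilot dots at (413,130) and (413,489), and the bore circle spans 182–490 by 157–460, so its centre is (336,308).

```bash
cat >> h.py <<'E'
def fine(im,u,v,w=3):
    g=cv2.cvtColor(im,cv2.COLOR_BGR2GRAY).astype(float);u=int(round(u));v=int(round(v));p=g[v-w:v+w+1,u-w:u+w+1]
    q=np.clip(np.median(p)-8-p,0,None);Y,X=np.mgrid[-w:w+1,-w:w+1];return u+(q*X).sum()/q.sum(),v+(q*Y).sum()/q.sum()
E
python3 - <<'E'
from h import *
s=np.load('pics/w1.npz'); im=cv2.imread('pics/w1.png')
f=lambda x,y:((x+.5)/8-.5+280,(y+.5)/8-.5+160)
L=fine(im,*f(413,130));R=fine(im,*f(413,489));B=f(336,308)
print(L,R,B)
l=fonplane(s,*L,.019);r=fonplane(s,*R,.019);b=fonplane(s,*B,.019)
d=l-r;yaw=np.arctan2(-d[0],d[1]);print(l,r,b,np.hypot(*d[:2]),np.degrees(yaw))
ex=np.array([np.cos(yaw),np.sin(yaw)]);ey=np.array([-ex[1],ex[0]])
print('bore from pilots',(l+r)[:2]/2-.0095*ex,[ (b-(l+r)/2)[:2]@e for e in(ex,ey)])
# door edge top cam check & loose hinge depth-based from wrist
hsv=cv2.cvtColor(im,cv2.COLOR_BGR2HSV)
cv2.imwrite('pics/c2.png',cv2.resize(im[0:75,320:420],None,fx=8,fy=8,interpolation=cv2.INTER_CUBIC))
E
```

```text
(np.float64(331.26262626262627), np.float64(175.84511784511784)) (np.float64(331.15611814345993), np.float64(220.7594936708861)) (321.5625, 198.0625)
[0.49448305 0.06460226 0.019     ] [0.4933012  0.01953725 0.019     ] [0.48446624 0.04291187 0.019     ] 0.045080508306098784 -1.502256141009672
bore from pilots [0.48439539 0.04231881] [np.float64(-0.009444723811853168), np.float64(0.0005947073885546086)]
```

View pics/c2.png

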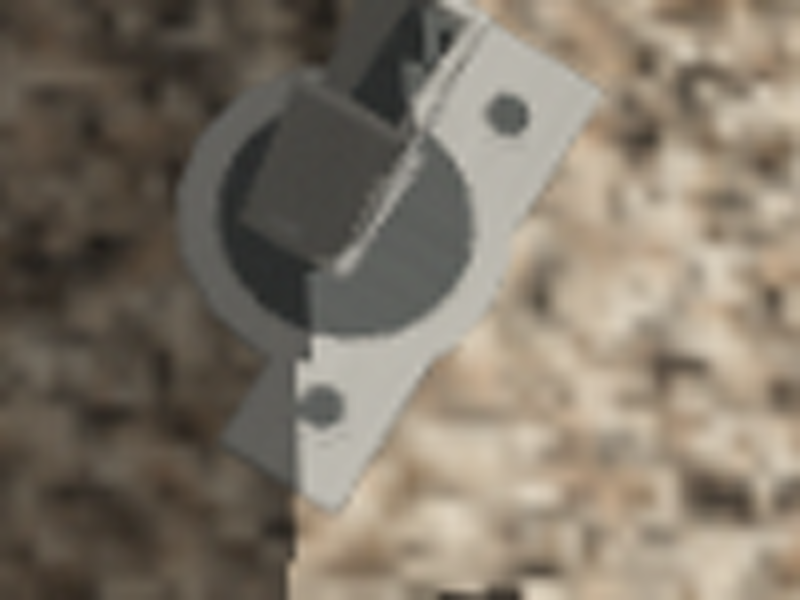

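The steel hinge shows screw holes at crop (507,115) and (322,408). I compute its pose from them.

```bash
cat >> h.py <<'E'
def posefrom(l,r):
    d=l-r;yaw=np.arctan2(-d[0],d[1]);ex=np.array([np.cos(yaw),np.sin(yaw)])
    return np.degrees(yaw),(l+r)[:2]/2-.0095*ex,np.hypot(*d[:2]),ex
E
python3 - <<'E'
from h import *
s=np.load('pics/w1.npz')
f=lambda x,y:((x+.5)/8-.5+320,(y+.5)/8-.5)
for z in(.0115,.014):
    yaw,c,n,ex=posefrom(fonplane(s,*f(507,115),z),fonplane(s,*f(322,408),z));print(z,yaw,c,n,'armtop',c-.004*ex)
E
```

```text
0.0115 -32.07337959261789 [0.52981644 0.21088104] 0.04539822074366531 armtop [0.52642697 0.21300506]
0.014 -32.07337959261787 [0.52943075 0.21029692] 0.04508515572866595 armtop [0.52604128 0.21242094]
```

Request:
drive_tool(
  deltas=[4,1,1,7,8,2,2,14,12,3,3,21,15,3.6,4,27,17.6,4,5,30,17.6,4,5,30,17.6,4,5,30],
  hand=5,
)

```text
t: 2.65
tcp_pos: [0.5257, 0.212, 0.1528]
tool_rot: [0.875, 0.484, -0.001, -0.001]
force: [-0.4, 0.2, -0.6]
finger_gap: 0.588
```

```bash
python3 - <<'E'
from h import *
s=snap('wrist','w2');st=manip.sense();print(st['t'],st['tcp_pos'],st['tool_rot'],st['qd'].round(3),st['force'])
E
```

```text
2.7 [0.5258939  0.21155358 0.15324223] [ 8.75263749e-01  4.83645437e-01 -3.27407986e-04 -5.95021060e-04] [-0.011 -0.012  0.003  0.001  0.     0.005] [-0.58876531 -0.09565854  0.87102201]
```

View pics/w2.png

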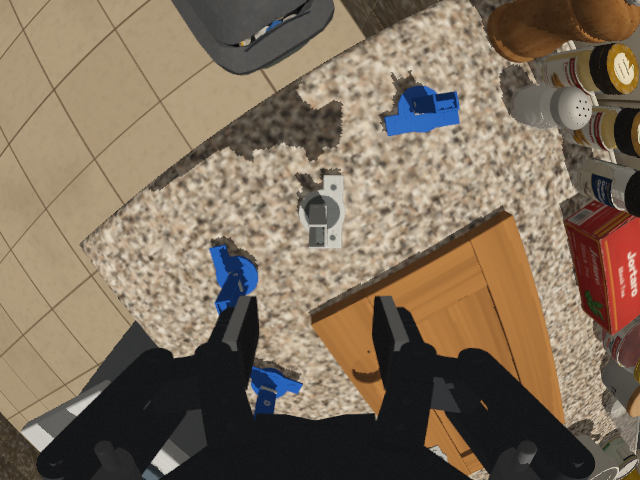

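The hinge is upright in view: holes at about (334,187) and (333,238), arm top at about (317,240). I refine these.

```bash
python3 - <<'E'
from h import *
im=cv2.imread('pics/w2.png')
cv2.imwrite('pics/c3.png',cv2.resize(im[170:255,285:365],None,fx=7,fy=7,interpolation=cv2.INTER_CUBIC))
E
```

```text
(no output)
```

View pics/c3.png

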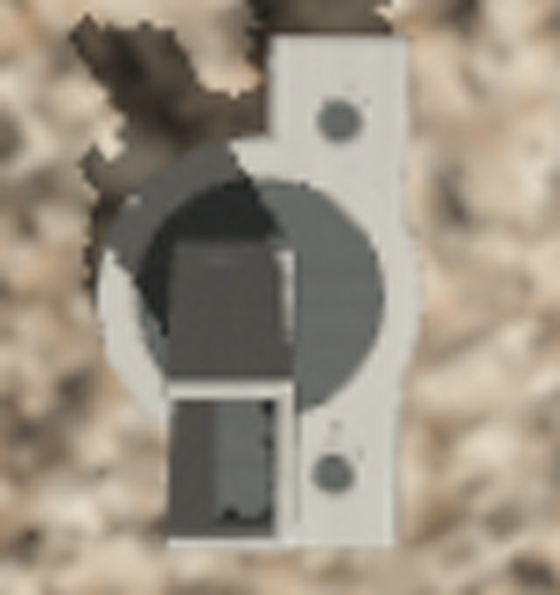

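Holes are at crop (340,120) and (334,473). The arm's top rectangle spans 168–296 by 380–547, centre (232,463).

```bash
python3 - <<'E'
from h import *
s=np.load('pics/w2.npz')
f=lambda x,y:((x+.5)/7-.5+285,(y+.5)/7-.5+170)
yaw,c,n,ex=posefrom(fonplane(s,*f(340,120),.014),fonplane(s,*f(334,473),.014));print(yaw,c,n,'armtop',c-.004*ex)
print([fonplane(s,*f(*p),.08).round(4) for p in[(232,463),(168,380),(296,380),(168,547)]])
E
```

```text
-32.24772284416705 [0.52967472 0.21021585] 0.04504681696155599 armtop [0.52629172 0.21235018]
[array([0.5269, 0.2127, 0.08  ]), array([0.5261, 0.2233, 0.08  ]), array([0.5367, 0.2167, 0.08  ]), array([0.5168, 0.2086, 0.08  ])]
```

Request:
drive_tool(
  deltas=[0.1,0,3,0,0.1,0,6,0,0.1,0,8.5,0,0.1,0,10,0,0.1,0,10.8,0,0.1,0,11,0,0.1,0,11,0],
)

```text
t: 3.4
tcp_pos: [0.5269, 0.2118, 0.0438]
tool_rot: [0.875, 0.483, 0.0, -0.0]
force: [0.1, 0.0, -0.4]
finger_gap: 0.586
```

Request:
drive_tool(
  deltas=[0,0,0,0,0,0,0,0,0,0,0,0,0,0,0,0,0,0,0,0,0,0,0,0,0,0,0,0,0,0,0,0],
  hand=0,
  squeeze=60,
)

```text
t: 4.2
tcp_pos: [0.5275, 0.212, 0.0449]
tool_rot: [0.875, 0.483, 0.001, -0.0]
force: [-0.5, -1.0, 5.7]
finger_gap: 0.12
```

Request:
drive_tool(
  deltas=[0,0,-1,0,0,0,-2,0,0,0,-4,0,0,0,-6,0,0,0,-8,0,0,0,-8,0,0,0,-8,0],
)

```text
t: 4.9
tcp_pos: [0.5275, 0.212, 0.1253]
tool_rot: [0.875, 0.483, 0.001, 0.0]
force: [-0.2, -0.9, 0.1]
finger_gap: 0.126
```

```bash
python3 - <<'E'
from h import *
s=snap('wrist','w3');st=manip.sense();print(st['t'],st['tcp_pos'],st['tool_rot'],st['force'],st['ft_torque'],st['finger_gap'])
E
```

```text
4.95 [0.52674385 0.21186823 0.12452306] [ 8.75407410e-01  4.83385556e-01  4.51839873e-04 -2.59540785e-04] [ 0.58906305  0.1324066  -1.5806972 ] [-0.02553253 -0.01596844 -0.00013898] 0.12745443181347166
```

View pics/w3.png

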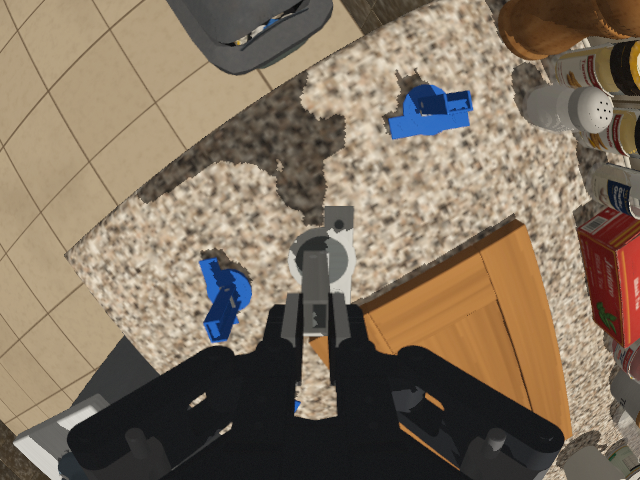

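Request:
drive_tool(
  deltas=[-3,0.9,0,-5.5,-6,1.8,0,-11,-9,2.7,0,-16.5,-12,3.6,0,-22,-15,4.6,0,-27.5,-16.8,5.1,0,-30.7,-16.8,5.1,1,-30.7,-16.8,5.1,2.5,-30.7,-16.8,5.1,3,-30.7,-16.8,5.1,3,-30.7],
)

```text
t: 5.95
tcp_pos: [0.4794, 0.0433, 0.0928]
tool_rot: [0.716, 0.698, -0.001, -0.002]
force: [0.2, -0.3, -0.5]
finger_gap: 0.127
```

```bash
python3 - <<'E'
from h import *
s=snap('wrist','w4');st=manip.sense();print(st['t'],st['tcp_pos'],st['tool_rot'],st['force'],st['ft_torque'],st['finger_gap'])
im=cv2.imread('pics/w4.png');print(fproj(s,np.array([.4844,.0423,.019])))
cv2.imwrite('pics/c4.png',cv2.resize(im[190:340,240:440],None,fx=4,fy=4,interpolation=cv2.INTER_CUBIC))
E
```

```text
6.0 [0.47997786 0.04322253 0.09351267] [ 7.16101555e-01  6.97995467e-01 -3.28340662e-05 -9.42891269e-04] [-0.03223396 -0.25890409 -1.10756277] [-0.00040892 -0.05118223  0.00043301] 0.12135810688318027
(np.float64(324.11289859766276), np.float64(239.2282547616861))
```

View pics/c4.png

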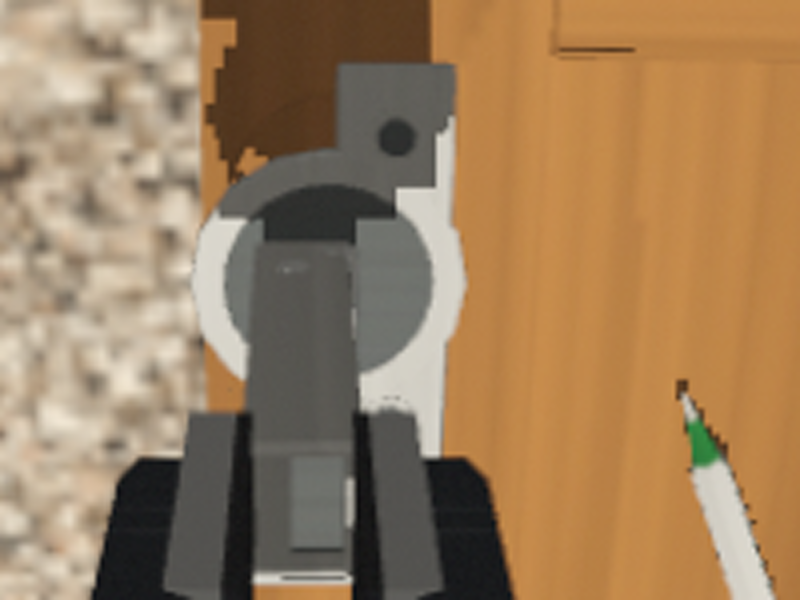

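```bash
python3 - <<'E'
from h import *
s=np.load('pics/w4.npz')
f=lambda x,y:((x+.5)/4-.5+240,(y+.5)/4-.5+190)
tcp=np.array([.4800,.0432]);yaw=np.radians(-1.47);ex=np.array([np.cos(yaw),np.sin(yaw)]);ey=np.array([-ex[1],ex[0]])
im=cv2.imread('pics/w4.png')
for z in(.0605,.0625,.0645):
    P=[fonplane(s,*f(*p),z)[:2] for p in[(397,137),(330,281),(390,404),(194,281),(466,281)]]
    print(z,[(round(1e3*(p-tcp)@ex,2),round(1e3*(p-tcp)@ey,2)) for p in P])
E
```

```text
0.0605 [(np.float64(11.92), np.float64(22.56)), (np.float64(2.5), np.float64(0.42)), (np.float64(11.83), np.float64(-19.88)), (np.float64(-17.6), np.float64(0.34)), (np.float64(22.64), np.float64(0.41))]
0.0625 [(np.float64(11.8), np.float64(23.15)), (np.float64(2.46), np.float64(1.22)), (np.float64(11.7), np.float64(-18.88)), (np.float64(-17.43), np.float64(1.15)), (np.float64(22.41), np.float64(1.22))]
0.0645 [(np.float64(11.67), np.float64(23.74)), (np.float64(2.43), np.float64(2.03)), (np.float64(11.58), np.float64(-17.87)), (np.float64(-17.27), np.float64(1.95)), (np.float64(22.18), np.float64(2.02))]
```

```bash
python3 - <<'E'
from h import *
f=lambda x,y:((x+.5)/4-.5+240,(y+.5)/4-.5+190)
def pt(s,u,v):
    u=int(round(u));v=int(round(v));d=np.median(s['depth'][v-1:v+2,u-1:u+2]);r=fray(s,u,v);c=r/r[2]*d
    return (np.array(s['R']).T@(c-np.array(s['t']))).round(4)
s=np.load('pics/w4.npz')
for p in [(370,90),(370,170),(430,160),(455,281),(205,281),(370,120),(410,200),(420,370),(600,250),(550,150),(100,200),(300,440)]: print(p,pt(s,*f(*p)))
s=np.load('pics/w2.npz')
g=lambda x,y:((x+.5)/7-.5+285,(y+.5)/7-.5+170)
for p in [(300,70),(380,80),(380,420),(320,420),(370,520),(480,300)]: print('w2',p,pt(s,*g(*p)))
E
```

```text
(370, 90) [0.4886 0.0729 0.062 ]
(370, 170) [0.4885 0.0612 0.0621]
(430, 160) [0.4971 0.062  0.0617]
(455, 281) [0.5007 0.0435 0.0617]
(205, 281) [0.4643 0.0446 0.0623]
(370, 120) [0.4885 0.0683 0.062 ]
(410, 200) [0.4942 0.0559 0.0613]
(420, 370) [0.496  0.0294 0.0618]
(600, 250) [0.5331 0.0283 0.0105]
(550, 150) [0.5226 0.048  0.0111]
(100, 200) [4.40e-01 3.63e-02 1.00e-04]
(300, 440) [0.4789 0.0525 0.1272]
w2 (300, 70) [0.5483 0.2318 0.0135]
w2 (380, 80) [0.5565 0.2258 0.0138]
w2 (380, 420) [0.5341 0.1885 0.0137]
w2 (320, 420) [0.5273 0.1926 0.0133]
w2 (370, 520) [0.5259 0.1784 0.0139]
w2 (480, 300) [ 5.520e-01  1.922e-01 -4.000e-04]
```

```bash
python3 - <<'E'
from h import *
im=cv2.imread('pics/w4.png');s=np.load('pics/w4.npz');ex=np.array([np.cos(-.0262),np.sin(-.0262)])
f=lambda x,y:((x+.5)/4-.5+240,(y+.5)/4-.5+190)
B=np.array([.4844,.0423])
for p in [(201,20),(202,150),(206,390),(553,50)]:
    q=fonplane(s,*f(*p),.019);print(q.round(4),(q[:2]-B)@ex)
s=np.load('pics/w1.npz')
g=lambda x,y:((x+.5)/8-.5+280,(y+.5)/8-.5+160)
for p in [(136,10),(139,230),(144,500),(150,590),(640,105)]:
    q=fonplane(s,*g(*p),.019);print('w1',q.round(4),(q[:2]-B)@ex)
E
```

```text
[0.4619 0.0745 0.019 ] -0.023299263053097617
[0.4611 0.0517 0.019 ] -0.02352208049942624
[0.4596 0.0058 0.019 ] -0.023818898723429616
[0.5216 0.0681 0.019 ] 0.03647061382476887
w1 [0.4617 0.0804 0.019 ] -0.02366502795622387
w1 [0.4609 0.0535 0.019 ] -0.023809264953684576
w1 [0.4599 0.0193 0.019 ] -0.023915178561408602
w1 [0.4601 0.0076 0.019 ] -0.023428092453480084
w1 [0.5219 0.067  0.019 ] 0.03686423423879884
```

Request:
drive_tool(
  deltas=[-0.13,0.2,0.8,0,-0.13,0.2,1.6,0,-0.13,0.2,2.2,0,-0.13,0.2,2.4,0,-0.13,0.2,2.4,0,-0.13,0.2,2.4,0],
)

```text
t: 6.6
tcp_pos: [0.482, 0.0419, 0.0695]
tool_rot: [0.716, 0.698, 0.0, -0.001]
force: [0.6, -0.2, -0.8]
finger_gap: 0.128
```

```bash
python3 - <<'E'
from h import *
s=snap('wrist','w5')
for i in range(3):
    st=manip.sense();print(st['t'],st['tcp_pos'],st['tool_rot'],st['force'],st['ft_torque']);snap('scene','s5')
im=cv2.imread('pics/w5.png')
cv2.imwrite('pics/c5.png',cv2.resize(im[190:340,240:440],None,fx=4,fy=4,interpolation=cv2.INTER_CUBIC))
E
```

```text
6.65 [0.48207765 0.04188485 0.06966003] [ 7.16120463e-01  6.97976266e-01  1.04572966e-04 -7.76986487e-04] [ 1.01479452 -0.87476336 -1.06483537] [-0.00800711 -0.02147291  0.0478259 ]
6.7 [0.48211161 0.04188678 0.06973815] [ 7.16108320e-01  6.97988776e-01  1.48403253e-04 -7.22173716e-04] [-0.30440318  0.71155853 -0.96327739] [-0.01581047  0.01527444 -0.02792334]
6.75 [0.48211732 0.04189292 0.06976535] [ 7.16092329e-01  6.98005199e-01  1.62959113e-04 -7.01467867e-04] [ 0.53320524 -0.15906124 -0.84195483] [0.07790858 0.01175103 0.02910152]
```

View pics/c5.png

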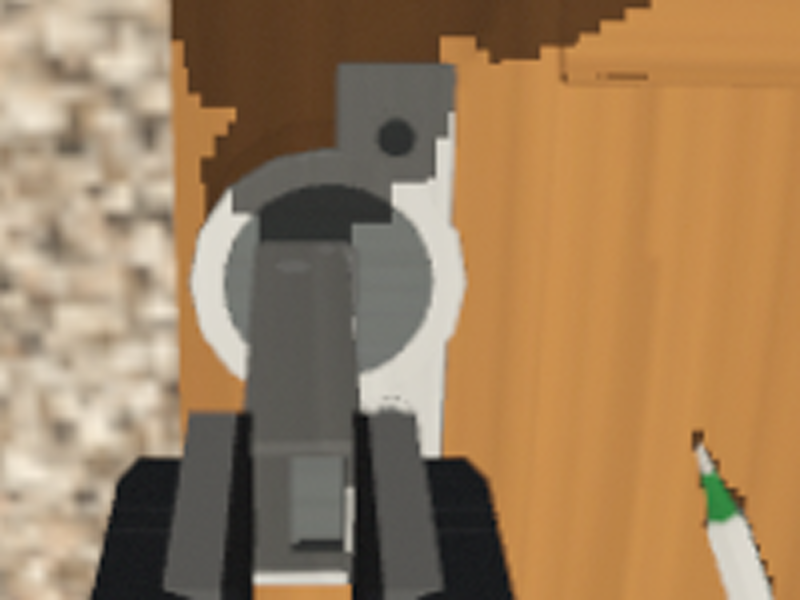

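```bash
python3 - <<'E'
from h import *
s=np.load('pics/w5.npz');ex=np.array([np.cos(-.0262),np.sin(-.0262)]);ey=np.array([-ex[1],ex[0]]);B=np.array([.4844,.0423])
f=lambda x,y:((x+.5)/4-.5+240,(y+.5)/4-.5+190)
for n,p,z in [('hole',(397,137),.0382),('rimL',(193,281),.0382),('rimR',(466,281),.0382),('edge',(176,150),.019),('edge',(181,390),.019),('edge',(170,10),.019),('corner',(563,76),.019)]:
    q=fonplane(s,*f(*p),z)[:2]-B;print(n,(q@ex*1e3).round(2),(q@ey*1e3).round(2))
E
```

```text
hole 10.13 22.29
rimL -19.38 0.18
rimR 20.82 0.25
edge -23.11 14.47
edge -23.46 -27.13
edge -23.55 36.76
corner 37.02 26.66
```

Request:
drive_tool(
  deltas=[0,0,0.2,0,0,0,0.4,0,0,0,0.6,0,0,0,0.8,0],
)

```text
t: 7.2
tcp_pos: [0.482, 0.0419, 0.0616]
tool_rot: [0.716, 0.698, 0.0, -0.001]
force: [0.3, 0.6, -1.5]
finger_gap: 0.121
```

The cup is past the mouth with no force. I continue slowly.

Request:
drive_tool(
  deltas=[0,0,0.15,0,0,0,0.3,0,0,0,0.45,0,0,0,0.6,0,0,0,0.7,0],
)

```text
t: 7.7
tcp_pos: [0.482, 0.0419, 0.0544]
tool_rot: [0.716, 0.698, 0.0, -0.001]
force: [-0.7, -0.5, -0.8]
finger_gap: 0.121
```

Request:
drive_tool(
  deltas=[0,0,0.05,0,0,0,0.1,0,0,0,0.15,0,0,0,0.15,0],
)

```text
t: 8.1
tcp_pos: [0.482, 0.0419, 0.0529]
tool_rot: [0.716, 0.698, 0.0, -0.001]
force: [0.2, -0.2, -1.0]
finger_gap: 0.125
```

Request:
drive_tool(
  deltas=[0,0,0.05,0,0,0,0.05,0,0,0,0.05,0],
)

```text
t: 8.4
tcp_pos: [0.482, 0.0419, 0.0525]
tool_rot: [0.716, 0.698, 0.0, -0.001]
force: [0.1, -0.0, 0.8]
finger_gap: 0.126
```

Request:
drive_tool(
  deltas=[0,0,0.05,0,0,0,0.05,0,0,0,0.05,0],
)

```text
t: 8.7
tcp_pos: [0.4818, 0.0419, 0.0524]
tool_rot: [0.716, 0.698, 0.0, -0.001]
force: [-1.1, 0.1, 5.1]
finger_gap: 0.124
```

Request:
drive_tool(
  deltas=[0,0,0.05,0,0,0,0.08,0,0,0,0.08,0,0,0,0.08,0],
)

```text
t: 9.1
tcp_pos: [0.4818, 0.0419, 0.0524]
tool_rot: [0.716, 0.698, 0.0, -0.001]
force: [-2.8, -0.5, 8.6]
finger_gap: 0.122
```

```bash
python3 - <<'E'
from h import *
F=[]
for i in range(8):
    s=snap(['wrist','scene'][i%2],'%s6'%'ws'[i%2]);st=manip.sense();F.append(st['force'])
print(st['t'],st['tcp_pos'],st['tool_rot'],np.mean(F,0),np.std(F,0),st['ft_torque'])
s=np.load('pics/w6.npz');im=cv2.imread('pics/w6.png')
c=cv2.resize(im[190:340,240:440],None,fx=4,fy=4,interpolation=cv2.INTER_CUBIC);cv2.imwrite('pics/c6.png',c)
def pt(s,u,v):
    u=int(round(u));v=int(round(v));d=np.median(s['depth'][v-1:v+2,u-1:u+2]);r=fray(s,u,v);X=r/r[2]*d
    return (np.array(s['R']).T@(X-np.array(s['t']))).round(4)
f=lambda x,y:((x+.5)/4-.5+240,(y+.5)/4-.5+190)
for p in [(370,90),(370,170),(430,160),(455,281),(205,281),(420,370),(500,300),(500,150)]: print(p,pt(s,*f(*p)))
a=cv2.imread('pics/s6.png')[210:390,220:420];cv2.imwrite('pics/cs6.png',cv2.resize(a,None,fx=3,fy=3))
E
```

```text
9.5 [0.48180445 0.04189289 0.05239292] [ 7.16023216e-01  6.98076200e-01  1.44460179e-04 -5.93788049e-04] [-1.97739858  0.07702737  8.46291241] [0.53932735 0.60575132 0.63983161] [-0.01143958  0.34553418 -0.03666355]
(370, 90) [0.4911 0.0716 0.0218]
(370, 170) [0.491  0.0597 0.0217]
(430, 160) [0.4996 0.0608 0.0218]
(455, 281) [0.5032 0.042  0.0213]
(205, 281) [0.4668 0.043  0.0216]
(420, 370) [0.4986 0.0278 0.0212]
(500, 300) [0.5108 0.0375 0.0186]
(500, 150) [0.5103 0.0614 0.0187]
```

View pics/c6.png

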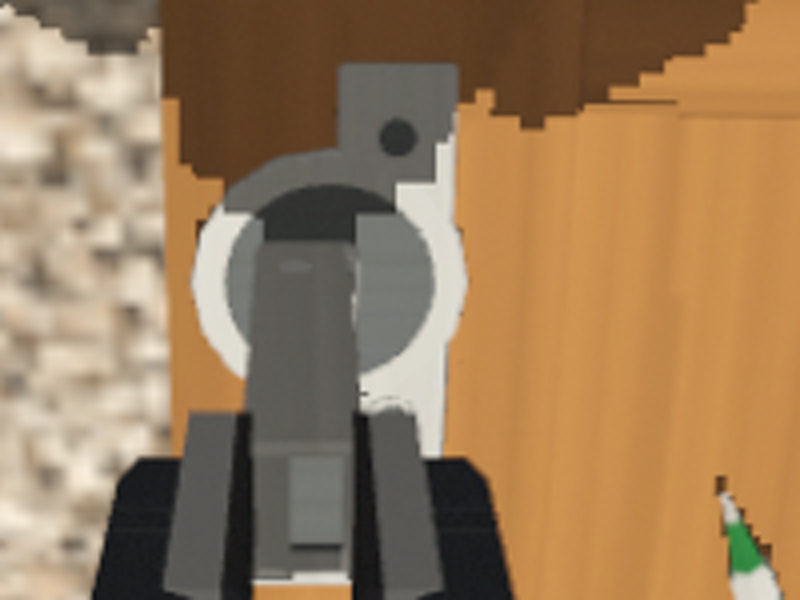

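View pics/cs6.png

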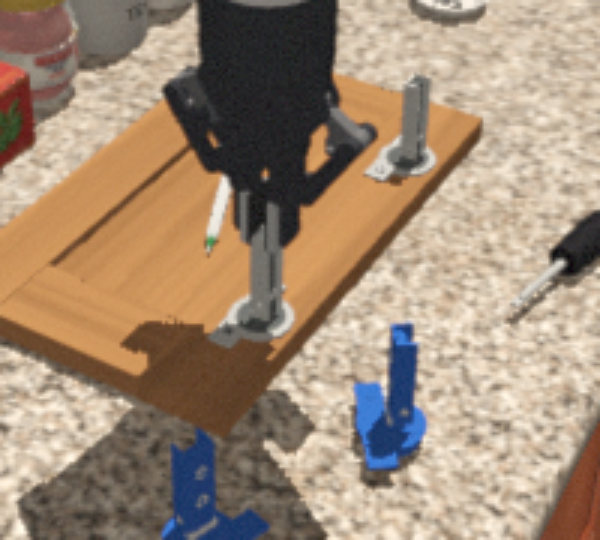

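```bash
python3 - <<'E'
from h import *
s=np.load('pics/w6.npz');ex=np.array([np.cos(-.0262),np.sin(-.0262)]);ey=np.array([-ex[1],ex[0]]);B=np.array([.4844,.0423])
f=lambda x,y:((x+.5)/4-.5+240,(y+.5)/4-.5+190)
for n,p,z in [('hole',(398,137),.0215),('rimL',(193,281),.0215),('rimR',(467,281),.0215),('edge',(166,250),.019),('edge',(170,390),.019),('wing',(458,66),.0215),('wing',(338,66),.0215)]:
    q=fonplane(s,*f(*p),z)[:2]-B;print(n,(q@ex*1e3).round(2),(q@ey*1e3).round(2))
E
```

```text
hole 10.11 22.39
rimL -19.46 0.32
rimR 20.79 0.4
edge -23.55 4.22
edge -23.68 -18.76
wing 18.34 32.81
wing 1.51 32.71
```

Seated and flat: the flange stands 2.9 mm proud against a nominal 2.5 mm, and the hole is within 0.7 mm of its pilot. I raise the push to about 12 N.

Request:
drive_tool(
  deltas=[0,0,0.08,0,0,0,0.1,0,0,0,0.1,0,0,0,0.1,0,0,0,0.1,0],
)

```text
t: 10.0
tcp_pos: [0.4818, 0.0419, 0.0524]
tool_rot: [0.716, 0.698, 0.0, -0.0]
force: [-1.9, 0.1, 11.0]
finger_gap: 0.124
```

```bash
python3 - <<'E'
from h import *
F=[]
for i in range(10):
    manip.snapshot('wrist');st=manip.sense();F.append(st['force'])
print(st['t'],st['tcp_pos'],np.mean(F,0),np.std(F,0),st['ft_torque'],st['finger_gap'])
E
```

```text
10.5 [0.48180387 0.04186401 0.052365  ] [-2.29319852 -0.03067143 10.49001561] [0.58738885 0.51892338 0.61232557] [-0.01199057  0.39272213 -0.02250875] 0.12128387471474125
```

The push reads 10.5 N, plus about 1 N of hinge weight, so about 11.5 N on the door. I hold it with the target unchanged, using camera periods.

```bash
python3 - <<'E'
from h import *
F=[]
for i in range(75):
    s=manip.snapshot('wrist');st=manip.sense();F.append(st['force'][2])
F=np.array(F);print(st['t'],st['tcp_pos'],F[:25].mean(),F[25:50].mean(),F[50:].mean(),F.min(),F.max(),st['finger_gap'])
s=snap('wrist','w7');im=cv2.imread('pics/w7.png');a=cv2.imread('pics/w6.png');print('diff',np.abs(im.astype(int)-a)[190:340,240:440].mean())
t0=np.load('pics/t1.npz');snap('top','t7');snap('scene','s7')
E
```

```text
14.25 [0.4818457  0.04185284 0.05236215] 10.492554385229038 10.41778924468417 10.436234410284214 9.430866535623476 11.616075577569974 0.12143985953085457
diff 0.8684666666666667
```

View pics/w7.png

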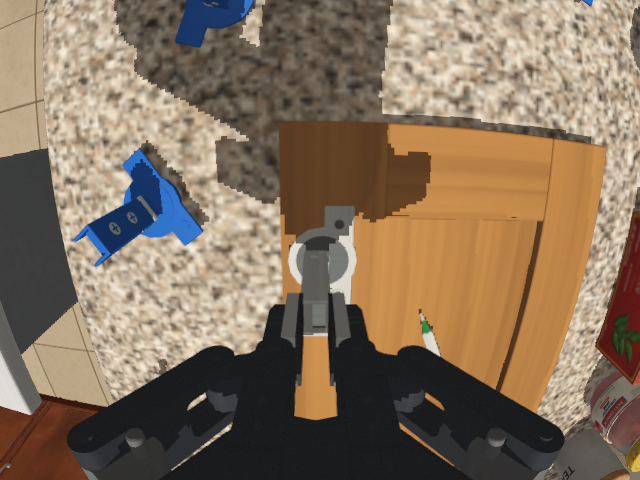

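The push has been steady for over 4 s. The hinge is at (322,262), gripped and seated, and the door, pen and edge are undisturbed. Handing in.

```bash
python3 -c "
from station import manip
print(manip.sign_off());print(manip.sense()['force'])"
```

```text
the job is handed in; nothing more can be done
None
the job is handed in; nothing more can be done
```

The steel hinge is seated in the empty bore, the same way round as the fitted one. I handed the job in while still gripping it and pressing it down. I avoided the three blue look-alikes and lifted the hinge by the front and back of its arm.

My last checks before handing in:
- **Push:** the wrist force held at 9.4–11.6 N (mean 10.4) for more than 4 s. Adding the hinge's weight, that is about 11.4 N on the door, a little under your 12 N. There was also a small sideways load of about 2 N.
- **Seating:** by the depth camera the flange top stood about 2.9 mm above the door's back, against 2.5 mm nominal, so about 0.4 mm off. Tilt was at most about 0.015 rad.
- **Screw holes:** the left hole measured about 0.6 mm from its pilot. The right hole was hidden behind the arm, so I only inferred its position from the left hole and the flange outline. The rim centre was about 0.7 mm off the bore centre, but the door's edge read about 0.4 mm off the same way, so the true error is probably smaller.
- **Other things:** the door's edge did not shift measurably. I saw no movement of the pen. I took final top and scene pictures but did not measure the mug or the saucer in them; the arm did not go near either one.

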